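Bottom the coral clamp's thumbscrew and back it off an eighth of a turn

TASK

Two small specimen clamps stand on the bench. On the one that holds the orange coral, turn the thumbscrew clockwise until it bottoms, then back it off an eighth of a turn (45 degrees), so that the brittle coral is held without pressure, and let go. Leave the screw of the clamp with the white shell as it is.

Things in the scene. Friction and masses are not known exactly. Their poses are not given: they have to be found in the camera images.
- coral_clamp: the clamp holding the ORANGE CORAL, fixed to the bench: grey base 90 x 124 x 12 mm, two steel posts, aluminium bridge, on it a round black dial plate 68 mm across, its top 70 mm above the bench. Origin: middle of the underside. Its -y points to the red line on the dial (yellow mark of the bar when bottomed); the white line lies 45 degrees counterclockwise of it (backed off)
- coral_clamp_grip (a point): grip point of its thumbscrew, on the vertical screw axis, 93 mm above the bench, mid-height of the head: a grey bar 46 long, 12 thick, 26 high, underside 80 and top 106 mm above the bench; pinch across the 12 mm from above. Under it a collar 24 mm across, 10 mm high. Turns with the screw: x along the bar to the end with the yellow mark, y across, z up
- coral_clamp_screw (a joint): angle of that thumbscrew in rad, growing as it is turned clockwise seen from above. It bottoms on a hard stop at 1.571; at the start it stands 0.5 to 1.25 rad short of it. Light even drag (about 0.08 Nm); it stays where it is left and does not rise or sink
- shell_clamp_mark (a point): yellow-marked end of the bar on the second, identical clamp, which holds the WHITE SHELL: on top of its bar, 20 mm from its screw axis along the bar, 106 mm above the bench; x points outward along the bar. This screw is to be left as it is

How it is judged:
By the outcome, as a careful person would: the job done as asked, in the order asked, and still so for the second after the job is handed in, with the robot touching nothing.
It also fails if it takes over 32 s, if anything falls off the work surface, if the arm or the gripper's body presses on something with over 40 N, if the wrist force passes 120 N, or if a joint passes its speed limit or range.

ROBOT

A 6-joint arm with a two-finger parallel gripper is mounted at the origin on a cart in front of the work surface, level with it; the furniture and walls round the work are solid. World frame = base frame: x ahead of the robot, y to its left, z up, the work surface at z = 0. Lengths are in mm, angles in rad, forces in N, time in s.
With the tool pointing down it reaches from about 300 to 875 mm from the base axis. Payload 6.4 kg.
Tool frame: the origin (TCP) lies where the fingers leave the gripper's body, on its centre line; the fingertips stand 64 mm ahead of it and the grasp point (between the pads) lies 45 mm ahead of it; z points along the fingers, y is the direction in which the jaws open and shut (so a half turn about z gives the same grasp; the last joint's range is limited). The gripper opens to 88 mm and grips with 3 to 60 N. Pads are 18 mm wide; open, the fingers measure 123 mm over their backs; the gripper's body (75 mm by 187 mm) begins 45 mm behind the grasp point.
Start: joints at [-1.499, 0.181, 1.607, -0, 1.354, -0.206], TCP at [157.704, -552.966, 302.714] pointing down, gripper open.
Joint ranges: [-2.99, 2.99], [-0.89, 2.07], [0.3, 2.58], [-1.14, 4.28], [0, 2.63], [-3.12, 3.12]. Speed limits (rad/s): [2.57, 2.57, 3.01, 3.14, 3.14, 3.14].

INTERFACE

Orientations are given as a rotation vector (axis times angle).
In Python, from cell import state, imaging, arm gives the robot as it stands. The module is installed in compiled form; this text tells all that it offers.
- The arm moves only by the shell command python3 -m crank 'ROWS'. ROWS is JSON, one flat list of numbers, 7 for each row, row after row: the shift along the tool's x, y, z in m, then the turn, a rotation vector about the tool's x, y, z in rad, then the closure, from 0 (fully open) to 1 (shut). A call has exactly 5 rows; each row is the pose to reach, as a shift and turn from the pose measured when the call began, along the tool's axes at that moment; what a row does not reach only later rows make up. A row lasts 1/8 s, in which the tool goes at most 62.5 mm and 10.7 degrees, less where a joint would pass 70% of its speed; a pose out of reach is approached as far as the arm can. A call with a gripper value outside its range is refused whole. The fingers move at their own pace and stop on an object; the grip force is fixed at half the most. Time passes only in rows, so rows that repeat a pose let the fingers close, or fill a call up. It gives the time, the measured TCP pose, the force and the opening at its end, in the units of the state.
- state(): the state, without advancing time (a new reading comes with each control period).
- imaging.get_image(name): name is "scene" or "top" or "wrist"; returns a dict with "img" (480x640x3 uint8, blue, green, red), "z_map" (480x640 float32, mm along the optical axis (not along the pixel's ray), 0 where there is no reading), "camera_matrix" (3x3 intrinsics, pixels), "extrinsics" (4x4, takes a point from world to camera coordinates). Camera axes: x right, y up, looking along -z (the intrinsics and any distortion apply to the point x, -y, -z); pixel columns grow to the right and rows downward; lengths in mm; the calibration is good to about 2 mm. A picture is of the moment at which its call begins.
- arm.sign_off(): hands the job in, once; it reports no verdict.
The state is a dict: "time_s": time; "q": joint angles; "qvel": joint speeds; "tau": joint torques, N m; "ee_pos": TCP position; "tool_rot": TCP orientation; "ft_force": force on the tool from outside, world axes, zero at the start; "ft_torque": the same for the moment, N m; "finger_gap": finger opening in mm.
Only numpy, scipy, OpenCV 4.12 (cv2) and the standard library are available. Lean on these libraries where they do the work, as an engineer would, in place of code of your own. Each camera call takes 0.05 s, during which the arm holds its last target.

## Working session

There is one attempt and no reset: what is moved stays moved. The work goes in short steps, Python scripts to look and compute and a shell command to move; the robot and the scene stay as the last step left them, time stands still between calls to the robot, and variables do not carry over. Pictures are saved under pics/ and viewed, and the job is handed in when it is done.

```bash
mkdir -p pics
python3 - <<'E'
from cell import state, imaging, arm
import cv2,pickle
print(state())
for n in ("scene","top","wrist"):
    d=imaging.get_image(n); cv2.imwrite(f"pics/{n}0.png",d["img"]); pickle.dump(d,open(f"{n}0.pkl","wb"))
    print(n,d["camera_matrix"].tolist(),d["extrinsics"].round(4).tolist(),[k for k in d])
E
```

```text
{'time_s': 0.0, 'q': array([-1.49933247e+00,  1.81538205e-01,  1.60799083e+00,  1.22991506e-05,
        1.35378153e+00, -2.06303782e-01]), 'qvel': array([-0.00098846,  0.00077092,  0.00054777,  0.00120808, -0.00110319,
        0.00175664]), 'tau': array([-1.95864368e-04, -4.33870697e+01, -3.41847968e+01,  7.01191183e-02,
        3.84988147e-02, -1.28682241e-04]), 'ee_pos': array([ 157.65771141, -552.52999656,  301.81993391]), 'tool_rot': array([-3.10964655e+00, -4.34673774e-01, -2.00504439e-04]), 'ft_force': array([-0.20379512, -0.04412432, -0.44543229]), 'ft_torque': array([-0.0610285 , -0.04243612, -0.00427997]), 'finger_gap': 87.80488794625714}
scene [[570.1607830864156, 0.0, 315.2849197061265], [0.0, 570.1607830864156, 234.2651570256932], [0.0, 0.0, 1.0]] [[-0.8618, -0.5072, -0.0033, 397.9458], [0.3463, -0.5933, 0.7267, -284.4922], [-0.3705, 0.6252, 0.6869, -804.0829], [0.0, 0.0, 0.0, 1.0]] ['img', 'z_map', 'camera_matrix', 'extrinsics']
top [[474.98124309603105, 0.0, 318.22942671350967], [0.0, 474.98124309603105, 238.37570462780138], [0.0, 0.0, 1.0]] [[-0.0096, -0.9998, -0.0158, -48.0503], [0.9882, -0.0119, 0.1525, -534.8534], [-0.1526, -0.0142, 0.9882, -873.1589], [0.0, 0.0, 0.0, 1.0]] ['img', 'z_map', 'camera_matrix', 'extrinsics']
wrist [[407.8008993836008, 0.0, 318.6936831026222], [0.0, 407.8008993836008, 238.59376750404257], [0.0, 0.0, 1.0]] [[0.2753, -0.9613, -0.0009, -574.5447], [0.9287, 0.2662, -0.2581, 36.3469], [0.2483, 0.0702, 0.9661, -388.0285], [0.0, 0.0, 0.0, 1.0]] ['img', 'z_map', 'camera_matrix', 'extrinsics']
```

View pics/scene0.png

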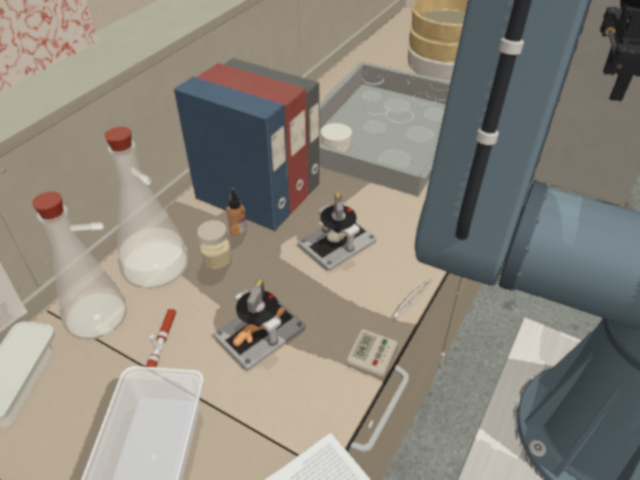

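View pics/top0.png

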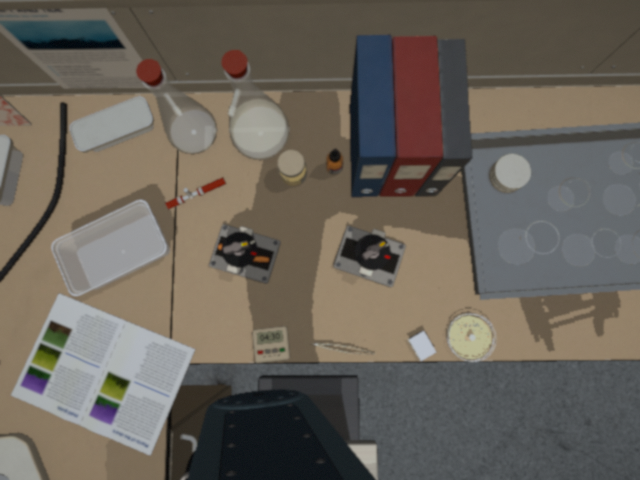

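View pics/wrist0.png

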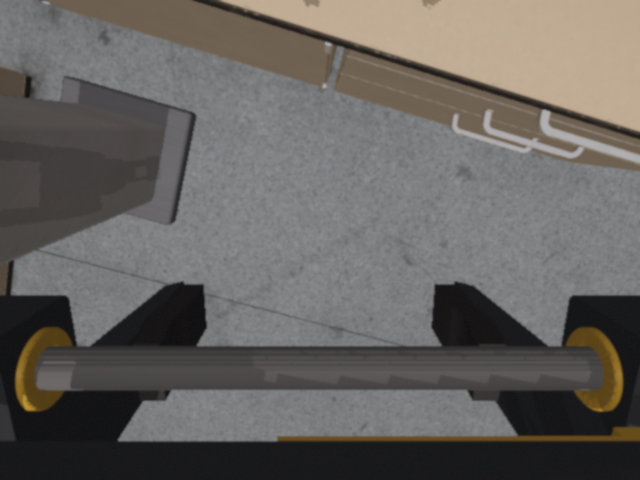

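The coral clamp is at (245,252) in the top view and (258,320) in the scene view. The shell clamp is at (370,255) and (338,235). I'll enlarge both.

Run:
```python
import cv2,numpy as np
t=cv2.imread("pics/top0.png");s=cv2.imread("pics/scene0.png")
a=cv2.resize(t[210:295,195:295],None,fx=7,fy=7,interpolation=cv2.INTER_CUBIC)
b=cv2.resize(s[270:370,205:315],None,fx=6,fy=6,interpolation=cv2.INTER_CUBIC)
cv2.imwrite("pics/ct.png",a);cv2.imwrite("pics/cs.png",b)
```

```text
(no output)
```

View pics/ct.png

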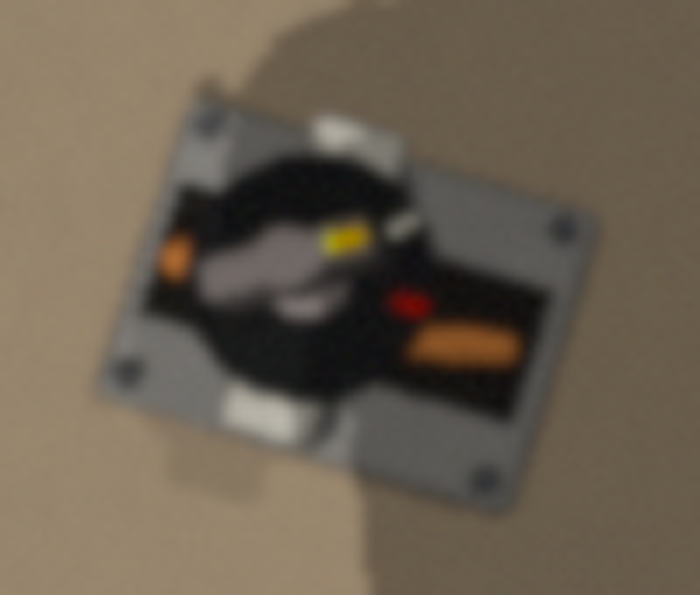

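View pics/cs.png

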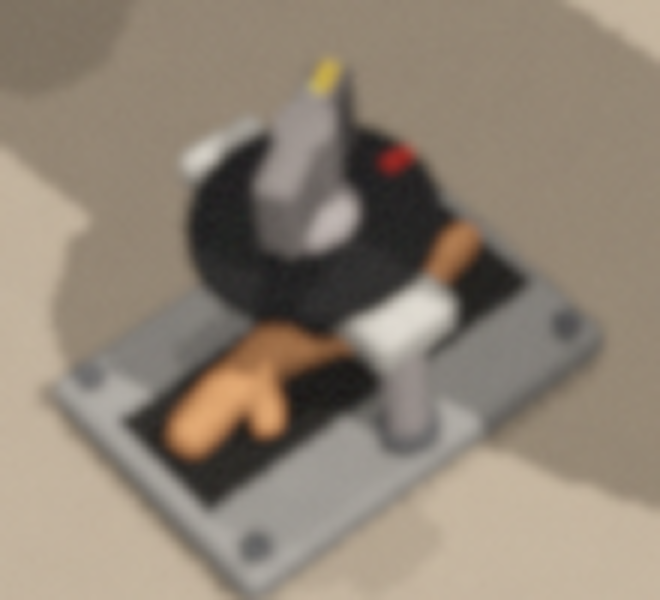

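```bash
cat > h.py <<'E'
import numpy as np,pickle
def ray(d,u,v):
    K,E=d["camera_matrix"],d["extrinsics"]; R,t=E[:3,:3],E[:3,3]
    c=np.array([(u-K[0,2])/K[0,0],-(v-K[1,2])/K[1,1],-1.]); return -R.T@t,R.T@c
def onz(d,u,v,z):
    o,r=ray(d,u,v); return o+r*(z-o[2])/r[2]
def tri(d1,p1,d2,p2):
    o1,r1=ray(d1,*p1);o2,r2=ray(d2,*p2)
    s=np.linalg.lstsq(np.c_[r1,-r2],o2-o1,rcond=None)[0]
    a=o1+s[0]*r1;b=o2+s[1]*r2; return (a+b)/2,np.linalg.norm(a-b)
def crop(x,y,f,x0,y0): return ((x+.5)/f-.5+x0,(y+.5)/f-.5+y0)
E
python3 - <<'E'
from h import *
T=pickle.load(open("top0.pkl","rb"));S=pickle.load(open("scene0.pkl","rb"))
ct=lambda x,y:crop(x,y,7,195,210); cs=lambda x,y:crop(x,y,6,205,270)
C=[onz(T,*ct(*p),12) for p in [(200,95),(598,215),(500,515),(100,395)]]
print("T base",np.round(C,1).tolist(),np.mean(C,0).round(1))
C=[onz(S,*cs(*p),12) for p in [(55,388),(250,590),(603,335)]]
print("S base",np.round(C,1).tolist(),((C[0]+C[2])/2).round(1))
print("mark",tri(T,ct(347,238),S,cs(326,76)))
print("red",tri(T,ct(411,303),S,cs(397,160)))
print("dialT",onz(T,*ct(312,278),70))
print("dialS",onz(S,*cs(315,225),70))
E
```

```text
T base [[571.9, 136.6, 12.0], [535.8, 22.5, 12.0], [451.2, 49.8, 12.0], [486.1, 163.1, 12.0]] [511.2  93.   12. ]
S base [[569.6, 139.5, 12.0], [487.4, 164.8, 12.0], [451.7, 49.9, 12.0]] [510.6  94.7  12. ]
mark (array([516.08613219,  77.32318485, 107.59611696]), np.float64(0.2060682102996725))
red (array([503.93332439,  66.46720402,  70.87683774]), np.float64(0.05929032724475205))
dialT [511.01050842  93.02290299  70.        ]
dialS [510.5355969   94.90954775  70.        ]
```

```bash
cat >> h.py <<'E'
from scipy.spatial.transform import Rotation as Ro
def plan(target,yawx_y):
    """row (m, rad) from present pose to TCP target (mm), tool straight down, tool y at world angle (rad)"""
    from cell import state
    s=state(); R=Ro.from_rotvec(s["tool_rot"]); 
    z=np.array([0,0,-1.]);out=[]
    for a in (yawx_y,yawx_y+np.pi):
        y=np.array([np.cos(a),np.sin(a),0]); x=np.cross(y,z)
        G=Ro.from_matrix(np.c_[x,y,z]); out.append((R.inv()*G).as_rotvec().round(4))
    sh=R.inv().apply(np.array(target)-s["ee_pos"])/1000
    ya=R.as_matrix()[:,1]
    print("t",round(s["time_s"],2),"q",s["q"].round(3),"pos",s["ee_pos"].round(1),"yang",np.degrees(np.arctan2(ya[1],ya[0])).round(2),"gap",round(s["finger_gap"],1))
    print("F",s["ft_force"].round(1),"M",s["ft_torque"].round(3))
    print("shift",sh.round(4),"turns",out)
E
python3 -c "
from h import *
plan([475,90,300],np.radians(18))"
```

```text
t 0.15 q [-1.499  0.181  1.608 -0.     1.354 -0.206] pos [ 157.7 -552.6  302. ] yang -74.08 gap 88.0
F [ 1.2 -0.9  0.2] M [ 0.003 -0.021 -0.033]
shift [ 0.4814 -0.531   0.0028] turns [array([-8.0000e-04, -1.2000e-03, -1.6072e+00]), array([-1.2000e-03,  8.0000e-04,  1.5344e+00])]
```

```bash
python3 -m crank '[0.04,-0.044,0,0,0,-0.13,0, 0.08,-0.088,0,0,0,-0.26,0, 0.12,-0.132,0,0,0,-0.39,0, 0.16,-0.176,0,0,0,-0.52,0, 0.2,-0.22,0,0,0,-0.65,0]'; python3 -c "
from h import *
plan([475,90,300],np.radians(18))"
```

```text
time_s: 0.78
ee_pos: [290.1, -284.4, 302.3]
tool_rot: [-2.806, -1.41, -0.001]
ft_force: [0.3, -1.3, 0.2]
finger_gap: 88.3
t 0.78 q [-1.070e+00 -2.220e-01  2.003e+00  1.000e-03  1.361e+00 -4.310e-01] pos [ 290.1 -284.4  302.3] yang -36.63 gap 88.3
F [ 0.3 -1.3  0.2] M [-0.035 -0.075  0.033]
shift [ 0.4108 -0.075   0.0028] turns [array([-0.    , -0.0014, -0.9535]), array([-1.7000e-03,  0.0000e+00,  2.1881e+00])]
```

```bash
python3 -m crank '[0.059,-0.011,0,0,0,-0.13,0, 0.118,-0.022,0,0,0,-0.26,0, 0.177,-0.033,0.001,0,0,-0.39,0, 0.236,-0.044,0.001,0,0,-0.52,0, 0.295,-0.055,0.002,0,0,-0.65,0]'; python3 -c "
from h import *
plan([475,90,300],np.radians(18))"
```

```text
time_s: 1.4
ee_pos: [422.5, -12.9, 300.9]
tool_rot: [2.205, 2.238, 0.002]
ft_force: [1.1, -1.1, -0.1]
finger_gap: 88.1
t 1.4 q [-3.140e-01 -1.780e-01  1.970e+00  1.000e-03  1.349e+00 -3.290e-01] pos [422.5 -12.9 300.9] yang 0.86 gap 88.1
F [ 1.1 -1.1 -0.1] M [-0.051 -0.108 -0.014]
shift [0.1021 0.054  0.001 ] turns [array([ 0.0014, -0.0006, -0.2992]), array([-9.0000e-04, -2.0000e-03,  2.8424e+00])]
```

```bash
python3 -m crank '[0.034,0.018,0,0,0,-0.1,0, 0.068,0.036,0.001,0,0,-0.2,0, 0.102,0.054,0.001,0,0,-0.3,0, 0.102,0.054,0.001,0,0,-0.3,0, 0.102,0.054,0.001,0,0,-0.3,0]'
python3 - <<'E'
from h import *
import cv2
from cell import imaging
plan([510.8,94,148],np.radians(18))
for n in ("wrist","scene","top"):
    d=imaging.get_image(n);cv2.imwrite(f"pics/{n}1.png",d["img"]);pickle.dump(d,open(f"{n}1.pkl","wb"))
E
```

```text
time_s: 2.02
ee_pos: [474.5, 89.6, 299.6]
tool_rot: [-1.846, -2.542, -0.001]
ft_force: [-0.2, -0.2, -0.8]
finger_gap: 88.2
t 2.02 q [-0.06  -0.026  1.835  0.     1.333 -0.374] pos [474.5  89.6 299.6] yang 18.01 gap 88.2
F [-0.2 -0.2 -0.8] M [-0.009 -0.063 -0.062]
shift [-0.0071  0.0358  0.1516] turns [array([ 0.0002, -0.0004,  0.0001]), array([ 6.0000e-04,  4.0000e-04, -3.1415e+00])]
```

View pics/wrist1.png

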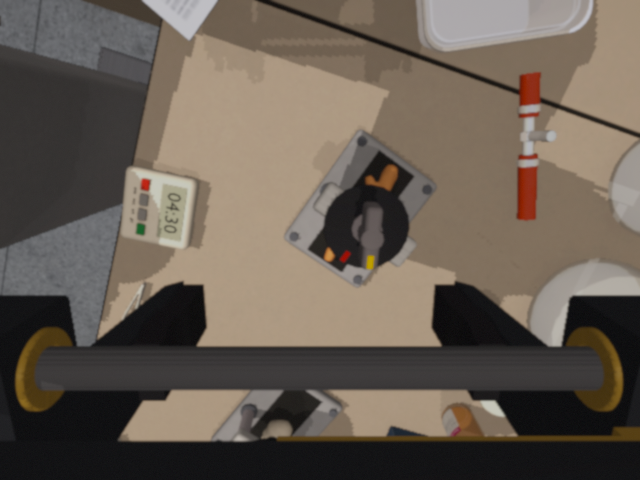

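The wrist view shows the coral clamp at about (367,225), with the yellow mark at (370,262) and the red line at (345,257).

Run:
```python
import cv2
w=cv2.imread("pics/wrist1.png")
cv2.imwrite("pics/cw.png",cv2.resize(w[170:285,300:430],None,fx=5,fy=5,interpolation=cv2.INTER_CUBIC))
```

```text
(no output)
```

View pics/cw.png

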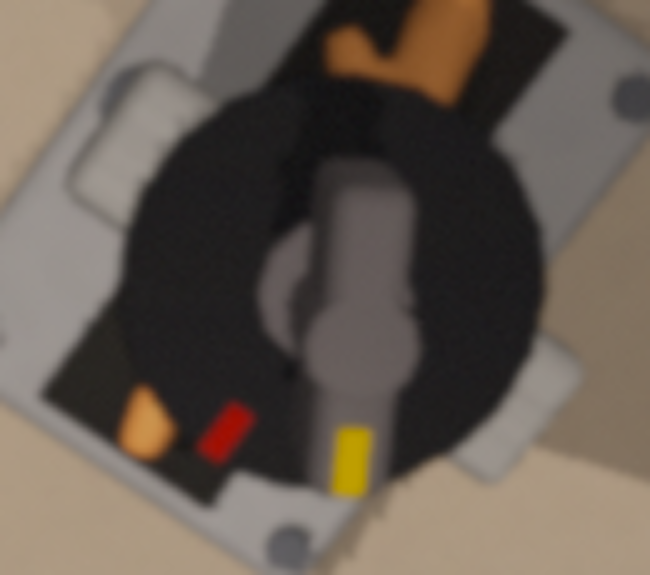

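Run:
```python
from h import *
W=pickle.load(open("wrist1.pkl","rb"));T=pickle.load(open("top0.pkl","rb"));S=pickle.load(open("scene0.pkl","rb"))
cw=lambda x,y:crop(x,y,5,300,170)
ct=lambda x,y:crop(x,y,7,195,210); cs=lambda x,y:crop(x,y,6,205,270)
print("mark W-S",tri(W,cw(352,461),S,cs(326,76)), "W-T",tri(W,cw(352,461),T,ct(347,238)))
m=onz(W,*cw(352,461),106);c=onz(W,*cw(362,344),106);b=onz(W,*cw(374,188),106);e=onz(W,*cw(351,494),106)
dl=onz(W,*cw(334,285),70);r=onz(W,*cw(227,433),70)
f=lambda a,b:np.degrees(np.arctan2(*(b-a)[[1,0]]))
print("m",m,"c",c,"mid ends",(b+e)/2,"dial",dl,"red",r)
print("bar",f(c,m),f(b,e),np.linalg.norm(b-e),"red",f(dl,r),np.linalg.norm(dl-r),f((b+e)/2,r))
print("red tri",tri(W,cw(227,433),S,cs(397,160)))
C=[onz(W,*p,12) for p in [(362,131),(436,184),(360,286),(285,236)]];print(np.round(C,1).tolist(),np.mean(C,0).round(1))
```

```text
mark W-S (array([515.81279789,  77.76507583, 108.12267337]), np.float64(0.32954241185347444)) W-T (array([516.27293305,  77.50600813, 106.78181534]), np.float64(0.050640242731350524))
m [516.42550242  77.28997322 106.        ] c [511.8884326   93.89689791 106.        ] mid ends [511.92759792  93.89937496 106.        ] dial [512.04010253  93.91878107  70.        ] red [504.01168911  65.72148215  70.        ]
bar -74.71948799061268 -74.14803980022462 44.29822454856621 red -105.89286070998867 29.317965289704293 -105.69144482613098
red tri (array([504.11051725,  65.94916908,  70.31588975]), np.float64(0.40918140694571725))
[[490.1, 162.8, 12.0], [569.4, 139.9, 12.0], [537.0, 25.6, 12.0], [453.5, 50.9, 12.0]] [512.5  94.8  12. ]
```

```bash
python3 -c "
from h import *
plan([511.9,93.9,200],np.radians(15.6))"
```

```text
t 2.17 q [-6.100e-02 -2.700e-02  1.835e+00  1.000e-03  1.333e+00 -3.750e-01] pos [474.7  89.  300. ] yang 17.93 gap 88.1
F [-0.3  0.8  0.7] M [-0.044 -0.129 -0.004]
shift [-0.0068  0.0368  0.1001] turns [array([ 0.0013, -0.0003,  0.0406]), array([ 5.000e-04,  1.900e-03, -3.101e+00])]
```

```bash
python3 -m crank '[-0.003,0.018,0.03,0,0,0.02,0, -0.007,0.0365,0.06,0,0,0.04,0, -0.007,0.0365,0.095,0,0,0.04,0, -0.007,0.0365,0.095,0,0,0.04,0.3, -0.007,0.0365,0.095,0,0,0.04,0.4]'
python3 - <<'E'
from h import *
import cv2
from cell import imaging
plan([511.9,93.9,148],np.radians(15.6))
d=imaging.get_image("wrist");cv2.imwrite(f"pics/w2.png",d["img"])
E
```

```text
time_s: 2.8
ee_pos: [512.1, 93.1, 206.3]
tool_rot: [1.899, 2.501, 0.003]
ft_force: [0.5, -0.3, 1.0]
finger_gap: 70.2
t 2.8 q [-4.90e-02  1.69e-01  1.83e+00  1.00e-03  1.14e+00 -3.21e-01] pos [512.1  93.1 206.3] yang 15.59 gap 70.2
F [ 0.5 -0.3  1. ] M [-0.005 -0.105 -0.016]
shift [ 0.0008 -0.0001  0.0583] turns [array([ 0.0024,  0.0001, -0.0002]), array([ 2.0000e-04, -3.7000e-03,  3.1413e+00])]
```

View pics/w2.png

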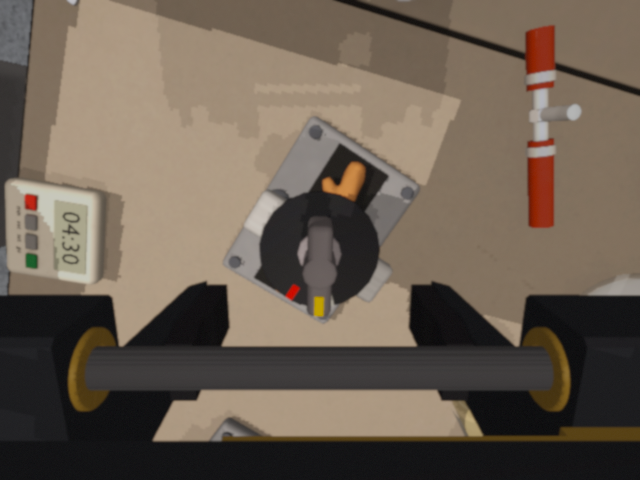

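The bar stands centred between the fingers at column 319, parallel to the pads. I'll go down and close.

```bash
python3 -m crank '[0.0005,0,0.03,0,0,0,0.5, 0.0005,0,0.058,0,0,0,0.6, 0.0005,0,0.058,0,0,0,0.75, 0.0005,0,0.058,0,0,0,1, 0.0005,0,0.058,0,0,0,1]'; python3 -c "
from h import *
plan([511.9,93.9,148],np.radians(15.6))"
```

```text
time_s: 3.48
ee_pos: [513.6, 93.7, 150.6]
tool_rot: [1.896, 2.498, 0.007]
ft_force: [1.1, -0.1, 0.5]
finger_gap: 16.2
t 3.48 q [-4.700e-02  2.560e-01  1.859e+00  1.000e-03  1.020e+00 -3.200e-01] pos [513.6  93.7 150.6] yang 15.61 gap 16.2
F [ 1.1 -0.1  0.5] M [-0.014 -0.081 -0.003]
shift [ 0.0006 -0.0016  0.0026] turns [array([0.0066, 0.0015, 0.0001]), array([-2.4000e-03,  1.0400e-02, -3.1415e+00])]
```

```bash
python3 -m crank '[0.0005,-0.0015,0.0025,0.006,0,0,0.95, 0.0005,-0.0015,0.0025,0.006,0,0,1, 0.0005,-0.0015,0.0025,0.006,0,0,1, 0.0005,-0.0015,0.0025,0.006,0,0,1, 0.0005,-0.0015,0.0025,0.006,0,0,1]'; python3 -c "
from h import *
plan([511.9,93.9,148],np.radians(-8))"
```

```text
time_s: 4.1
ee_pos: [512.5, 93.6, 150.1]
tool_rot: [1.897, 2.5, -0.001]
ft_force: [-4.5, -0.8, 11.2]
finger_gap: 12.2
t 4.1 q [-0.047  0.257  1.859 -0.002  1.024 -0.318] pos [512.5  93.6 150.1] yang 15.61 gap 12.2
F [-4.5 -0.8 11.2] M [-0.293  0.818  0.004]
shift [ 0.0005 -0.0005  0.0021] turns [array([0.0019, 0.0022, 0.4121]), array([-3.0000e-03,  2.6000e-03, -2.7295e+00])]
```

```bash
python3 -m crank '[0,0,0,0,0,0.08,1, 0,0,0,0,0,0.16,1, 0,0,0,0,0,0.24,1, 0,0,0,0,0,0.32,1, 0,0,0,0,0,0.4,1]'; python3 -c "
from h import *
plan([511.9,93.9,150],np.radians(-16.3))"
```

```text
time_s: 4.72
ee_pos: [512.4, 93.5, 150.2]
tool_rot: [2.359, 2.071, 0.0]
ft_force: [0.7, -1.0, -4.5]
finger_gap: 11.7
t 4.72 q [-0.047  0.256  1.859 -0.002  1.024  0.085] pos [512.4  93.5 150.2] yang -7.45 gap 11.7
F [ 0.7 -1.  -4.5] M [-0.044 -0.061  0.082]
shift [ 0.0003 -0.0005  0.0002] turns [array([0.0024, 0.0017, 0.1545]), array([-2.600e-03,  3.600e-03, -2.987e+00])]
```

```bash
python3 -m crank '[0,0,0,0,0,0.03,1, 0,0,0,0,0,0.06,1, 0,0,0,0,0,0.09,1, 0,0,0,0,0,0.11,1, 0,0,0,0,0,0.12,1]'; python3 -c "
from h import *
plan([511.9,93.9,150],np.radians(-16.3))"
```

```text
time_s: 5.35
ee_pos: [512.4, 93.5, 150.2]
tool_rot: [2.479, 1.925, 0.0]
ft_force: [0.8, 0.6, -5.9]
finger_gap: 11.9
t 5.35 q [-0.047  0.256  1.859 -0.002  1.024  0.205] pos [512.4  93.5 150.2] yang -14.35 gap 11.9
F [ 0.8  0.6 -5.9] M [-0.028 -0.225  0.104]
shift [ 0.0002 -0.0006  0.0002] turns [array([0.0025, 0.0016, 0.034 ]), array([-2.5000e-03,  3.8000e-03, -3.1076e+00])]
```

```bash
python3 -m crank '[0,0,0,0,0,0.01,1, 0,0,0,0,0,0.02,1, 0,0,0,0,0,0.03,1, 0,0,0,0,0,0.04,1, 0,0,0,0,0,0.04,1]'; python3 -c "
from h import *
plan([511.9,93.9,150],np.radians(-16.3))"
```

```text
time_s: 5.98
ee_pos: [512.4, 93.5, 150.2]
tool_rot: [2.517, 1.875, 0.0]
ft_force: [0.8, -1.7, -4.1]
finger_gap: 11.3
t 5.97 q [-0.047  0.256  1.859 -0.002  1.024  0.245] pos [512.4  93.5 150.2] yang -16.65 gap 11.3
F [ 0.8 -1.7 -4.1] M [-0.036 -0.171  0.066]
shift [ 0.0002 -0.0006  0.0002] turns [array([ 0.0025,  0.0016, -0.0061]), array([ 2.5000e-03, -3.9000e-03,  3.1355e+00])]
```

```bash
python3 -m crank '[0,0,0,0,0,0.008,1, 0,0,0,0,0,0.016,1, 0,0,0,0,0,0.024,1, 0,0,0,0,0,0.024,1, 0,0,0,0,0,0.024,1]'; python3 -c "
from h import *
plan([511.9,93.9,150],np.radians(-16.3))"
```

```text
time_s: 6.6
ee_pos: [512.3, 93.5, 150.2]
tool_rot: [2.539, 1.845, 0.0]
ft_force: [1.5, -1.2, -4.9]
finger_gap: 11.7
t 6.6 q [-0.047  0.256  1.859 -0.003  1.024  0.269] pos [512.3  93.5 150.2] yang -18.02 gap 11.7
F [ 1.5 -1.2 -4.9] M [-0.013 -0.195  0.423]
shift [ 0.0002 -0.0005  0.0002] turns [array([ 0.0024,  0.0016, -0.0299]), array([ 2.6000e-03, -3.8000e-03,  3.1116e+00])]
```

```bash
python3 -m crank '[0,0,0,0,0,0.004,1, 0,0,0,0,0,0.008,1, 0,0,0,0,0,0.008,1, 0,0,0,0,0,0.008,1, 0,0,0,0,0,0.008,1]'
python3 - <<'E'
from h import *
import cv2
from cell import imaging
plan([511.9,93.9,150],np.radians(-16.3))
for n in ("wrist","scene","top"):
    d=imaging.get_image(n);cv2.imwrite(f"pics/{n}3.png",d["img"]);pickle.dump(d,open(f"{n}3.pkl","wb"))
E
```

```text
time_s: 7.22
ee_pos: [512.4, 93.5, 150.2]
tool_rot: [2.547, 1.835, 0.0]
ft_force: [0.4, 0.8, -5.2]
finger_gap: 12.0
t 7.22 q [-0.047  0.256  1.859 -0.003  1.024  0.277] pos [512.4  93.5 150.2] yang -18.46 gap 12.0
F [ 0.4  0.8 -5.2] M [-0.087 -0.128  0.543]
shift [ 0.0002 -0.0006  0.0002] turns [array([ 0.0025,  0.0016, -0.0378]), array([ 2.5000e-03, -3.9000e-03,  3.1038e+00])]
```

View pics/wrist3.png

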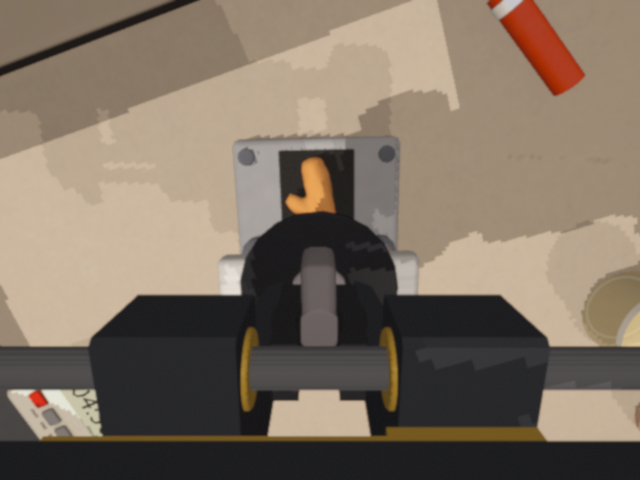

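The torque has climbed steeply (0.09 to 0.42 to 0.54 Nm, about 15 Nm/rad), so the screw is on its stop. Contact was at a tool yaw of about -16.7°. In the wrist view the bar lines up with the base at column 318. Next I'll back off 45° to a yaw of about 28.8°.

```bash
python3 -m crank '[0,0,0,0,0,-0.08,1, 0,0,0,0,0,-0.18,1, 0,0,0,0,0,-0.28,1, 0,0,0,0,0,-0.38,1, 0,0,0,0,0,-0.48,1]'; python3 -c "
from h import *
plan([511.9,93.9,150],np.radians(28.8))"
```

```text
time_s: 8.0
ee_pos: [512.4, 93.5, 150.2]
tool_rot: [2.036, 2.389, -0.0]
ft_force: [1.2, -0.3, -4.2]
finger_gap: 12.2
t 8.0 q [-0.047  0.256  1.859 -0.002  1.024 -0.205] pos [512.4  93.5 150.2] yang 9.14 gap 12.2
F [ 1.2 -0.3 -4.2] M [-0.039 -0.239 -0.114]
shift [ 0.0005 -0.0004  0.0002] turns [array([ 0.0012,  0.0024, -0.3432]), array([ 3.4000e-03, -1.7000e-03,  2.7984e+00])]
```

```bash
python3 -m crank '[0,0,0,0,0,-0.1,1, 0,0,0,0,0,-0.2,1, 0,0,0,0,0,-0.28,1, 0,0,0,0,0,-0.343,1, 0,0,0,0,0,-0.343,1]'; python3 -c "
from h import *
plan([511.9,93.9,150],np.radians(28.8))"
```

```text
time_s: 8.62
ee_pos: [512.4, 93.5, 150.2]
tool_rot: [1.6, 2.701, -0.001]
ft_force: [1.0, 0.1, -4.1]
finger_gap: 11.5
t 8.62 q [-0.047  0.256  1.859 -0.002  1.024 -0.547] pos [512.4  93.5 150.2] yang 28.71 gap 11.5
F [ 1.   0.1 -4.1] M [-0.042 -0.286  0.095]
shift [ 0.0006 -0.0003  0.0002] turns [array([ 0.001 ,  0.0023, -0.0016]), array([ 3.60e-03, -1.50e-03,  3.14e+00])]
```

```bash
python3 -m crank '[0,0,0,0,0,0,0.9, 0,0,0,0,0,0,0.7, 0,0,0,0,0,0,0.5, 0,0,0,0,0,0,0.4, 0,0,0,0,0,0,0.3]'; python3 -m crank '[0,0,-0.03,0,0,0,0.3, 0,0,-0.06,0,0,0,0.3, 0,-0.02,-0.1,0,0,0,0.2, 0,-0.04,-0.14,0,0,0,0.1, 0,-0.04,-0.14,0,0,0,0]'
python3 - <<'E'
from h import *
import cv2
from cell import imaging
plan([511.9,93.9,150],np.radians(28.8))
for n in ("wrist","scene","top"):
    d=imaging.get_image(n);cv2.imwrite(f"pics/{n}4.png",d["img"]);pickle.dump(d,open(f"{n}4.pkl","wb"))
E
```

```text
time_s: 9.25
ee_pos: [512.5, 93.5, 150.4]
tool_rot: [1.6, 2.7, -0.0]
ft_force: [-0.0, 0.0, 0.6]
finger_gap: 49.6
time_s: 9.88
ee_pos: [478.1, 74.1, 293.8]
tool_rot: [1.598, 2.695, 0.004]
ft_force: [-0.7, -0.3, -0.8]
finger_gap: 87.2
t 9.88 q [-9.100e-02 -2.300e-02  1.844e+00 -1.000e-03  1.311e+00 -5.910e-01] pos [478.1  74.1 293.8] yang 28.67 gap 87.2
F [-0.7 -0.3 -0.8] M [-0.02  -0.113 -0.018]
shift [0.002  0.0382 0.144 ] turns [array([ 0.0069,  0.0063, -0.0023]), array([ 0.0099, -0.0108,  3.1392])]
```

View pics/wrist4.png

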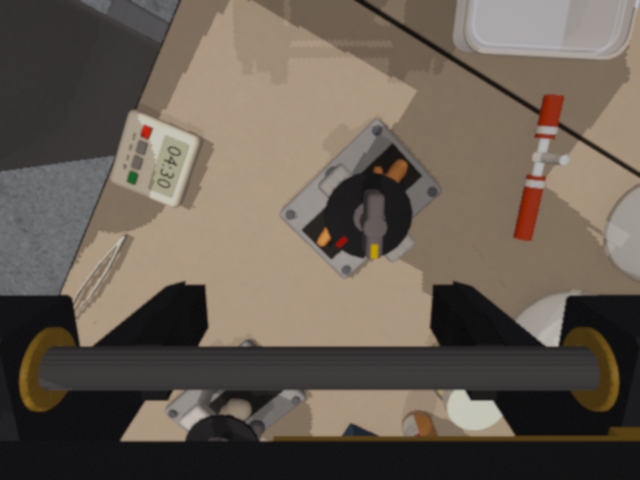

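Run:
```python
import cv2
w=cv2.imread("pics/wrist4.png")
cv2.imwrite("pics/cw4.png",cv2.resize(w[160:275,300:430],None,fx=5,fy=5,interpolation=cv2.INTER_CUBIC))
w=cv2.imread("pics/top4.png")
cv2.imwrite("pics/ct4.png",cv2.resize(w[210:295,195:295],None,fx=7,fy=7,interpolation=cv2.INTER_CUBIC))
```

```text
(no output)
```

View pics/cw4.png

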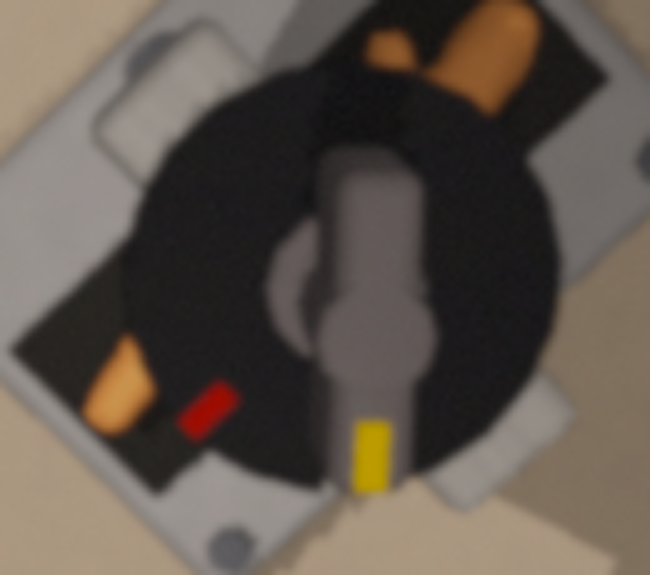

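View pics/ct4.png

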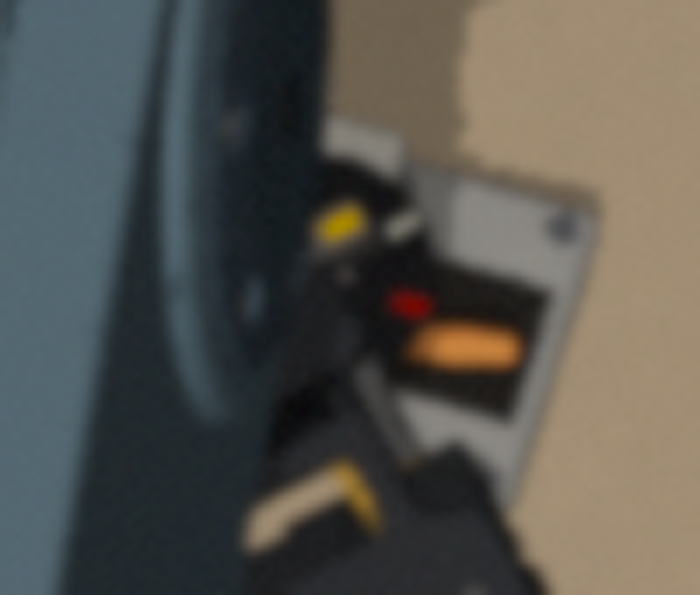

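Run:
```python
from h import *
W=pickle.load(open("wrist4.pkl","rb"));T=pickle.load(open("top4.pkl","rb"))
cw=lambda x,y:crop(x,y,5,300,160); ct=lambda x,y:crop(x,y,7,195,210)
f=lambda a,b:np.degrees(np.arctan2(*(b-a)[[1,0]])).round(2)
m=onz(W,*cw(373,457),106);c=onz(W,*cw(377,335),106);b=onz(W,*cw(383,171),106);e=onz(W,*cw(372,492),106)
r=onz(W,*cw(209,411),70);dl=onz(W,*cw(342,278),70);ax=(b+e)/2
print("m",m,"c",c,"ax",ax,"dial",dl,"red",r)
print("bar",f(c,m),f(b,e),f(ax,m),"red",f(ax,r),f(dl,r),f(c,r))
wh=onz(T,*ct(404,227),70);rt=onz(T,*ct(411,303),70);mt=onz(T,*ct(341,223),106);A=np.array([511.9,93.9,0])
print("top: white",wh,f(A,wh),"red",f(A,rt),"mark",mt,f(A,mt))
```

```text
m [520.21716447  78.73697085 106.        ] c [511.80932947  93.90289915 106.        ] ax [511.85051523  93.93527333 106.        ] dial [511.40949637  93.93090654  70.        ] red [503.98640983  65.79793212  70.        ]
bar -61.0 -61.08 -61.17 red -105.62 -104.78 -105.55
top: white [524.41424088  68.68511646  70.        ] -63.6 red -106.1 mark [520.29945691  79.2371215  106.        ] -60.19
```

```bash
python3 -c "
from cell import arm
print(arm.sign_off())"
```

```text
the job is handed in; nothing more can be done
None
```

I turned the coral clamp's thumbscrew clockwise until it bottomed, backed it off about 45°, let go and handed the job in at about 10 s. The shell clamp's screw was never approached.

- **Bottoming:** The turning torque rose from about 0.09 to 0.54 Nm within a few degrees, with contact at a tool yaw of about -16.7°. That fits the red line, measured at -105.5° to -106.3°.
- **Backing off:** After release and retreat, the wrist camera showed the bar at about -61.1°, which is 44.5° to 45° from the red line. The tool yaw changed by 45.4° from contact, a figure that includes a little flex.
- **What disagreed:** The top camera put the mark at -60.2° and the white line at -63.6°. That view is coarse and partly hidden by the arm, so I relied on the wrist camera. The white line was hidden behind the bar there, so I could not see the mark directly on it.
- **Not checked:** I did not measure the shell clamp's bar angle before or after. The gripper stayed clear of it throughout.

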